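Clamp a signal mast in the ratchet clamp and keep the trigger squeezed

ROBOT

A 6-joint arm with a two-finger parallel gripper is mounted at the origin on a cart in front of the work surface, level with it; the furniture and walls round the work are solid. World frame = base frame: x ahead of the robot, y to its left, z up, the work surface at z = 0. Lengths are in m, angles in rad, forces in N, time in s.
With the tool pointing down it reaches from about 0.35 to 0.725 m from the base axis. Payload 4.3 kg.
Tool frame: the origin (TCP) lies on the centre line of the jaws, within the pads' length; the fingertips stand 14 mm ahead of it and the grasp point (between the pads) lies 5 mm behind it; z points along the fingers, y is the line along which they close (so a half turn about z gives the same grasp; the last joint's range is limited). The gripper opens to 85 mm and grips with 20 to 120 N. Pads are 22 mm wide; open, the fingers measure 114 mm over their backs; the gripper's body (76 mm by 85 mm) begins 54 mm behind the grasp point. The pads swing forward as they close: fully open they stand 13 mm farther back than shut.
Start: joints at [1.177, 0.377, 0.081, 1.274, 0, 1.46], TCP at [0.161, 0.552, 0.245] pointing down, gripper open.
Joint ranges: [-2.72, 2.72], [-0.84, 1.66], [-1.02, 1.22], [-1.77, 2.12], [-1.37, 1.28], [-3.14, 3.14]. Speed limits (rad/s): [2.57, 2.57, 3.14, 3.14, 3.14, 3.14].

INTERFACE

Orientations are given as a unit quaternion [w, x, y, z].
In Python, from workcell import * gives the robot as it stands. The module is installed in compiled form; this text tells all that it offers.
- The arm moves only by the tool drive_tool, never from a script. Its argument "plan" is a list of rows, each an object with "fingers": the closure, from -1 (fully open) to 1 (shut); "translation": the shift along the tool's x, y, z as a fraction of full scale, a list of three; "roll": the turn about the tool's z as a fraction of full scale. In form: [{"fingers": fingers, "translation": [tx, ty, tz], "roll": roll}, ...]. A call has 1 to 8 rows; each row is the pose to reach, as a shift and turn from the pose commanded when the call began, along the tool's axes at that moment; what a row does not reach only later rows make up. Full scale, the value 1, is 30 cm for a shift and 45 degrees for a turn. A row lasts 1/10 s, in which the tool goes at most 50 mm and 8.59 degrees, less where a joint would pass 70% of its speed; a pose out of reach is approached as far as the arm can. A call with a number of a shift or a turn outside -1 to 1 is refused whole. A call with a gripper value outside its range is refused whole. The fingers move at their own pace and stop on an object; the grip force is fixed at half the most. Time passes only in rows, so rows that repeat a pose let the fingers close. It gives the time, the measured TCP pose, the force, the opening and the grip force at its end, in the units of the state.
- get_obs(): the state, without advancing time (a new reading comes with each control period).
- get_image(name): name is "side" or "top" or "wrist"; returns a dict with "pixels" (480x640x3 uint8, blue, green, red), "intrinsics" (3x3 intrinsics, pixels), "k1" (the pictures are not rectified: a ray, as slopes to the right and down, at radius r is drawn at 1 + k1 r^2 times it, then the intrinsics apply), "view" (4x4, takes a point from world to camera coordinates); the wrist camera has in their place "T_tool_cam" (4x4, takes a point from camera to tool coordinates, whose origin is the TCP and whose axes are the flange's). Camera axes: x right, y down, z forward; pixel columns grow to the right and rows downward; lengths in m; the calibration is good to about 2 mm. A picture is of the moment at which its call begins: read the wrist's pose just before it. There is no depth.
- hand_in(): hands the job in; it is judged then, once.
The state is a dict: "time": time; "joint_positions": joint angles; "joint_velocities": joint speeds; "effort": joint torques, N m; "tool_pos": TCP position; "eef_rot": TCP orientation; "force": force on the tool from outside, world axes, zero at the start; "torque": the same for the moment, N m; "opening": finger opening in m; "grasp_force": force on a finger pad.
Only numpy, scipy, OpenCV 4.12 (cv2) and the standard library are available. Lean on these libraries where they do the work, as an engineer would, in place of code of your own. Each camera call takes 0.05 s, during which the arm holds its last target. There are 200 camera calls.

TASK

Pull the signal mast (the plain square post, not the telegraph pole with crossarms) up out of its pocket in the wooden stand, set it down upright on the clamp board between the two jaws with its square foot flat on the board and square to the jaws, and let go of it. Then pump the clamp's trigger towards the pistol grip, letting it spring back each time, until the sliding jaw has pushed the foot against the fixed jaw, and finish while still holding the trigger squeezed so that the foot stays firmly gripped for fitting the lamp head. Move the jaw only by its trigger, do not squeeze so hard that the plastic foot is crushed, and leave the other things alone.

Things in the scene. Friction and masses are not known exactly. Their poses are not given: they have to be found in the camera images.
- mast: Grey model signal mast, loose, about 60 g, in a pocket of the wooden stand: 24 mm cube as foot, above it a plain 10 x 10 mm square post up to 105 mm, then a thin 5 mm brass spigot to 113 mm. Origin: centre of the foot's underside; z up the post, x and y across the flat faces of foot and post. Grip the post 70 to 85 mm above the origin. Light and narrow: set it down and let go gently
- pole: Brown model telegraph pole, loose, bystander in the other pocket of the stand: same foot, thin round pole with three 36 mm crossarms, 102 mm high. Origin: centre of the foot's underside
- stand: Light wooden block, fixed, 52 (x) x 136 (y) x 36 (z) mm. Origin: centre of its underside. Two square upright pockets, 28 mm wide, at y = +34 and -34 mm, floor 8 mm above the table; either may hold the mast
- clamp: Ratchet bar clamp on a plywood board 206 x 70 x 10 mm, fixed. Origin on the table under the trigger's pivot; x runs along the toothed bar towards the jaws, z up. The board's top (z = 10 mm) is the bed on which the foot stands between the jaws (44 mm wide along y, under 47 mm high, centred on y = 0). Steel body from x = -36 to +30 mm, up to z = 70 mm
- fixed_jaw: Fixed jaw near the board's far end, with a rubber face. Origin: middle of the face's lower edge, on the board, at clamp x = 126 mm; the face looks towards clamp -x
- jaw_face (a point): Middle of the sliding jaw's rubber face, 26 mm above the table. It moves along clamp x only
- clamp_jaw (a joint): Travel of the sliding jaw and its toothed bar along clamp x, m, 0 to 0.056, growing as it closes. Its face is at clamp x = 52 mm + travel, so the jaws are 74 mm - travel apart; the foot is gripped at a travel of about 0.050. A full squeeze of the trigger advances it 10 mm (two 5 mm teeth), the first one maybe 5 mm; a 3 N brake keeps it there while the trigger goes back
- trigger (a joint): Squeeze of the trigger, rad: 0 released (leaning forward, sprung), 0.44 squeezed to its stop. It moves freely at 5 to 8 N on the pad and takes about 0.7 s to spring back. Once the foot is gripped it stops short, and each further newton on the pad gives about 1.7 N at the jaw: 8 to 20 N on the pad grips firmly, 60 N at the jaw crushes the foot. Squeeze steadily, under 0.1 m/s
- trigger_pad (a point): Front of the black trigger, 14 mm wide, where it bulges most: about 44 mm above its pivot (which is 62 mm above the table); push it towards clamp -x. It is 19 mm in front of the clamp origin when released and level with it when squeezed to the stop. The trigger's top is about 121 mm above the table
- grip_mid (a point): Middle of the black fixed pistol grip behind the trigger, 104 mm above the table, 29 mm behind the clamp origin. The grip is 14 mm thick along clamp x, 24 mm wide, top 124 mm above the table. From its back face to the trigger pad: about 55 mm released, 36 mm squeezed
- gear_oil: Bystander: small oil bottle with a red spout, 55 mm high
- hut: Bystander: grey flat-roofed model hut, 30 mm high
- coach: Bystander: model railway coach, 131 mm long, yellow sides
- cleaner: Bystander: white bottle with a blue cap, 75 mm high
- lamp_head: Bystander: small black two-lamp signal head, 22 x 12 x 13 mm, lying on the table

How it is judged:
By the outcome, as a careful person would: the job done as asked, in the order asked, and still so for the second after the job is handed in, while the arm keeps its last pose, push and grip.
It also fails if it takes over 72 s, if anything falls off the work surface, if the arm or the gripper's body presses on something with over 40 N, if the wrist force passes 120 N, or if a joint passes its speed limit or range.

## Working session

There is one attempt and no reset: what is moved stays moved. The work goes in short steps, Python scripts to look and compute and a tool call to move; the robot and the scene stay as the last step left them, time stands still between calls to the robot, and variables do not carry over. Pictures are saved under pics/ and viewed, at most 10 in all, crops included, and the job is handed in when it is done.

Besides the shell and the picture viewer there is one more tool, called after ">>>" as name(argument=value, ...), one argument or row to a line, values as JSON. drive_tool: Moves the arm, as the interface text tells. Its arguments: {"type":"object","properties":{"plan":{"type":"array","items":{"type":"object","properties":{"fingers":{"type":"number"},"translation":{"type":"array","items":{"type":"number","minimum":-1,"maximum":1}},"roll":{"type":"number","minimum":-1,"maximum":1}}}}},"required":["plan"]}

```bash
mkdir -p pics; cat > h.py <<'E'
from workcell import *
import numpy as np, cv2
from scipy.spatial.transform import Rotation as R
def Tool(o):
    T=np.eye(4);q=o["eef_rot"];T[:3,:3]=R.from_quat([q[1],q[2],q[3],q[0]]).as_matrix();T[:3,3]=o["tool_pos"];return T
def shot(n):
    o=get_obs();im=get_image(n)
    V=np.array(im["view"]) if n!="wrist" else np.linalg.inv(Tool(o)@np.array(im["T_tool_cam"]))
    return np.ascontiguousarray(im["pixels"]),np.array(im["intrinsics"]),im["k1"],V
def ray(px,K,k1,V):
    p=np.atleast_2d(px).astype(float);d=np.c_[(p[:,0]-K[0,2])/K[0,0],(p[:,1]-K[1,2])/K[1,1]]
    u=d.copy()
    for _ in range(30): u=d/(1+k1*(u**2).sum(1,keepdims=True))
    C=np.linalg.inv(V);return C[:3,3],np.c_[u,np.ones(len(u))]@C[:3,:3].T
def onz(px,z,K,k1,V):
    c,d=ray(px,K,k1,V);return c+d*((z-c[2])/d[:,2])[:,None]
def proj(P,K,k1,V):
    P=np.atleast_2d(P);c=P@V[:3,:3].T+V[:3,3];u=c[:,:2]/c[:,2:];u=u*(1+k1*(u**2).sum(1,keepdims=True))
    return u*[K[0,0],K[1,1]]+[K[0,2],K[1,2]]
E
python3 - <<'E'
from h import *
for n in("top","side"):
    p,K,k,V=shot(n);cv2.imwrite(f"pics/{n}0.png",p);np.savez(f"{n}0.npz",p=p,K=K,k=k,V=V)
    print(n,K.ravel(),k,np.linalg.inv(V)[:3].round(3))
o=get_obs();print({a:np.round(b,4) for a,b in o.items()},Tool(o).round(3))
E
```

```text
top [502.87173948   0.         314.55004046   0.         502.87173948
 232.35960391   0.           0.           1.        ] -0.060185393554027335 [[ 0.013 -0.999  0.052  0.393]
 [-1.    -0.014 -0.004 -0.016]
 [ 0.004 -0.052 -0.999  1.529]]
side [513.6823278    0.         315.07606674   0.         513.6823278
 244.70030632   0.           0.           1.        ] -0.004160248045399933 [[ 0.932 -0.147  0.331  0.115]
 [-0.362 -0.424  0.83  -0.983]
 [ 0.019 -0.894 -0.449  0.598]]
{'time': np.float64(0.1), 'joint_positions': array([1.1767, 0.378 , 0.0798, 1.2744, 0.    , 1.4605]), 'joint_velocities': array([-0.0006, -0.0023,  0.0022,  0.0026,  0.0014, -0.0004]), 'effort': array([ 1.30000e-03, -4.64692e+01,  2.70583e+01,  1.20000e-02,
       -1.00000e-04,  0.00000e+00]), 'tool_pos': array([0.1608, 0.5515, 0.2444]), 'eef_rot': array([-2.000e-04,  1.414e-01,  9.899e-01, -9.000e-04]), 'force': array([-0.2601, -0.0182,  0.4177]), 'torque': array([-0.0068, -0.0231, -0.0064]), 'grasp_force': np.float64(0.0), 'opening': np.float64(0.0855)} [[-0.96   0.28  -0.001  0.161]
 [ 0.28   0.96  -0.002  0.551]
 [ 0.    -0.002 -1.     0.244]
 [ 0.     0.     0.     1.   ]]
```

View pics/top0.png

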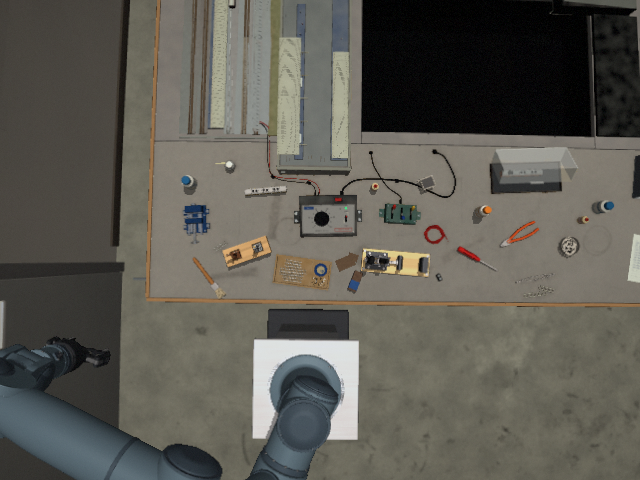

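View pics/side0.png

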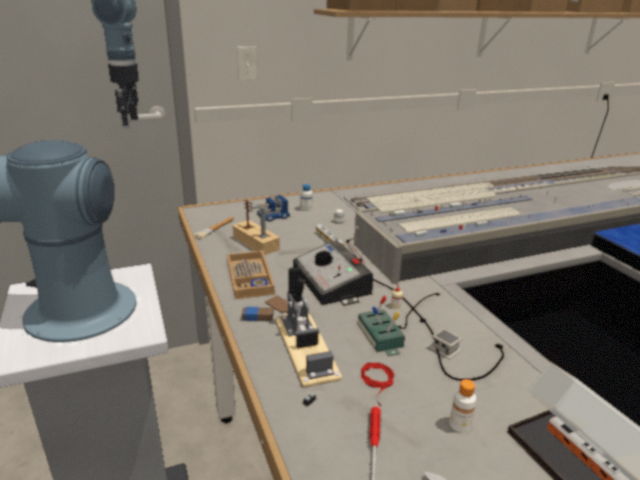

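The top view shows the stand at about (247,252), with the mast or pole in its pockets. The clamp board spans about (362..428, 262), with its jaws to the right. The side view shows the pole at about (248,215), the mast at about (264,225) and the clamp at about (305,340). Next I zoom into both views.

```bash
python3 - <<'E'
from h import *
t=np.load("top0.npz")["p"];s=np.load("side0.npz")["p"]
f=lambda a,x,y,w,h,sc:cv2.resize(a[y:y+h,x:x+w],(w*sc,h*sc),interpolation=cv2.INTER_CUBIC)
A=np.vstack([f(t,215,225,66,50,6),f(t,350,235,66+22,66,4)[:264,:396].copy() if 0 else f(t,356,240,80,44,5)[:220,:396]]) if 1 else 0
B=np.vstack([f(s,225,190,66,50,6),f(s,267,260,80,130,2)[:220].repeat(1,0) if 0 else cv2.resize(s[260:390,267:347],(396,300))[:220]])
cv2.imwrite("pics/z.png",np.hstack([A,B]))
print(np.array(get_image("wrist")["T_tool_cam"]).round(3))
t=np.load("top0.npz")
print(onz([(247,252),(232,255),(263,247)],0.036,t["K"],t["k"],t["V"]).round(3),onz([(362,262),(429,262)],0.01,t["K"],t["k"],t["V"]).round(3))
E
```

```text
[[ 0.    -0.958 -0.285  0.072]
 [ 1.     0.     0.     0.   ]
 [ 0.    -0.285  0.958 -0.129]
 [ 0.     0.     0.     1.   ]]
[[0.41  0.178 0.036]
 [0.401 0.223 0.036]
 [0.426 0.131 0.036]] [[ 0.385 -0.166  0.01 ]
 [ 0.388 -0.37   0.01 ]]
```

View pics/z.png

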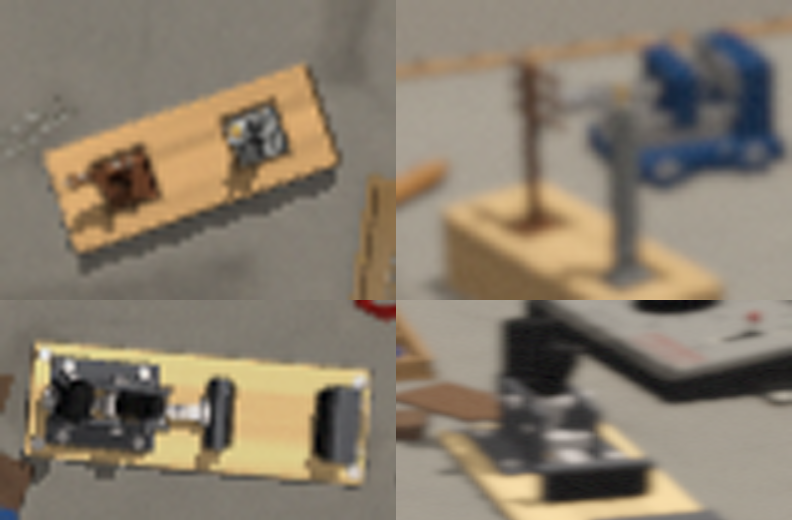

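Top crop: the mast (grey) is in the right pocket at about (256,247), i.e. the −y pocket, and the pole is in the left one. The stand is yawed about 19°. The clamp's x axis points along −y, tilted about 4.6°. I move over the mast with the fingers closing across the stand, clear of the pole.

>>> drive_tool(
  plan=[
    {"fingers": -1,"translation": [-0.15,-0.13,0.01],"roll": 0.15},
    {"fingers": -1,"translation": [-0.25,-0.22,0.01],"roll": 0.3},
    {"fingers": -1,"translation": [-0.36,-0.316,0.02],"roll": 0.45},
    {"fingers": -1,"translation": [-0.48,-0.42,0.03],"roll": 0.61},
    {"fingers": -1,"translation": [-0.6,-0.527,0.04],"roll": 0.61},
    {"fingers": -1,"translation": [-0.6,-0.527,0.04],"roll": 0.61},
  ],
)

```text
time: 0.75
tool_pos: [0.2914, 0.3455, 0.2327]
eef_rot: [0.0, 0.376, 0.927, -0.001]
force: [-1.2, 0.3, -0.3]
opening: 0.0853
grasp_force: 0.0
```

```bash
cat >> h.py <<'E'
def go(x,y,z,yaw):
    """tool-axis fractions to reach world TCP x,y,z with tool-y at yaw deg"""
    T=Tool(get_obs());d=T[:3,:3].T@(np.array([x,y,z])-T[:3,3])
    c=np.degrees(np.arctan2(T[1,1],T[0,1]));r=-((yaw-c+180)%360-180)
    print("now",T[:3,3].round(4),"yaw",round(c,2),"-> t",(d/.3).round(4),"roll",round(r/45,4))
E
python3 -c "
from h import *
go(.418,.147,.22,18.9)"
```

```text
now [0.2914 0.3455 0.2327] yaw 45.86 -> t [-0.7635 -0.1808  0.0442] roll 0.5992
```

>>> drive_tool(
  plan=[
    {"fingers": -1,"translation": [-0.16,-0.04,0.01],"roll": 0.15},
    {"fingers": -1,"translation": [-0.32,-0.08,0.02],"roll": 0.3},
    {"fingers": -1,"translation": [-0.48,-0.12,0.03],"roll": 0.45},
    {"fingers": -1,"translation": [-0.64,-0.16,0.04],"roll": 0.6},
    {"fingers": -1,"translation": [-0.763,-0.18,0.044],"roll": 0.6},
    {"fingers": -1,"translation": [-0.763,-0.18,0.044],"roll": 0.6},
    {"fingers": -1,"translation": [-0.763,-0.18,0.044],"roll": 0.6},
  ],
)

```text
time: 1.45
tool_pos: [0.4177, 0.1527, 0.2199]
eef_rot: [-0.001, 0.579, 0.815, 0.0]
force: [-0.4, 0.5, 0.5]
opening: 0.0855
grasp_force: 0.0
```

```bash
python3 - <<'E'
from h import *
p,K,k,V=shot("wrist");cv2.imwrite("pics/w1.png",p);np.savez("w1.npz",p=p,K=K,k=k,V=V);go(.418,.147,.22,18.9)
E
```

```text
now [0.4172 0.1533 0.2199] yaw 19.31 -> t [-0.0208 -0.0044 -0.0004] roll 0.0092
```

View pics/w1.png

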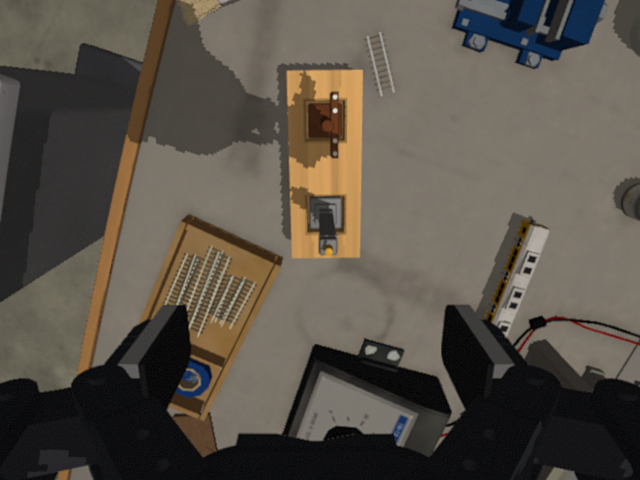

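The wrist view shows the stand from (287,70) to (361,258), the mast's foot at about (326,213), its brass spigot at (328,252), and the pole at (325,122). Now I measure these.

```bash
python3 - <<'E'
from h import *
w=np.load("w1.npz");p,K,k,V=[w[a] for a in("p","K","k","V")]
h=cv2.cvtColor(p,cv2.COLOR_BGR2HSV)
print("around spigot");c=h[240:262,316:342]
m=((c[...,0]>12)&(c[...,0]<30)&(c[...,1]>150)&(c[...,2]>120));ys,xs=np.nonzero(m);print(len(xs))
# only the blob over grey post: compare
n,l,st,ce=cv2.connectedComponentsWithStats(m.astype(np.uint8));
for i in range(1,n):print(st[i],ce[i]+[316,240])
g=((h[...,1]<60)&(h[...,2]<190)).astype(np.uint8);print("post row extents")
for r in range(205,256,5):
    x=np.nonzero((h[r,300:352,1]<70))[0]+300;print(r,x.min() if len(x) else None,x.max() if len(x) else None)
s=((h[...,0]>8)&(h[...,0]<25)&(h[...,1]>80)&(h[...,2]>110)).astype(np.uint8);s[:60]=0;s[265:]=0;s[:,:280]=0;s[:,368:]=0
cn=max(cv2.findContours(s,cv2.RETR_EXTERNAL,2)[0],key=cv2.contourArea)[:,0]
q=onz(cn,0.036,K,k,V);r=cv2.minAreaRect((q[:,:2]*1000).astype(np.float32));print("stand",r)
print("brass",onz([(328,252)],.121,K,k,V),"foot",onz([(326,213)],.032,K,k,V))
E
```

```text
around spigot
52
[ 9  8  8  8 52] [328.38461538 251.53846154]
post row extents
205 310 340
210 310 340
215 310 340
220 310 340
225 310 341
230 320 334
235 320 336
240 320 336
245 320 336
250 320 336
255 None None
stand ((415.14697265625, 180.87359619140625), (52.78607940673828, 137.0229034423828), 19.961776733398438)
brass [[0.42666003 0.14871108 0.121     ]] foot [[0.42744438 0.14913365 0.032     ]]
```

```bash
python3 - <<'E'
import cv2;p=cv2.imread("pics/w1.png");cv2.imwrite("pics/w1z.png",cv2.resize(p[180:270,280:370],(540,540),interpolation=cv2.INTER_NEAREST))
E
```

```text
(no output)
```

View pics/w1z.png

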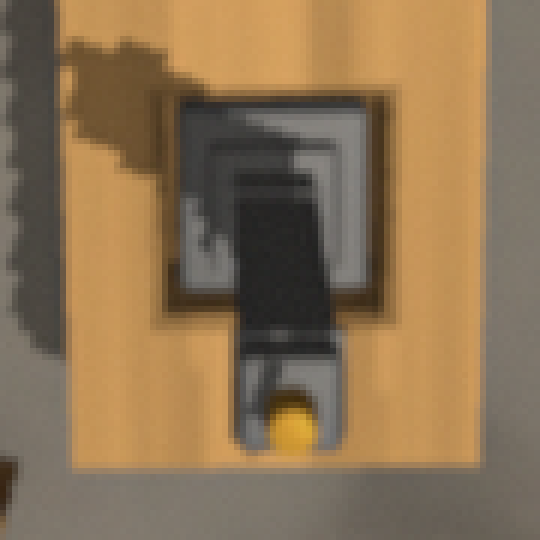

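```bash
python3 -c "
from h import *
go(.4267,.1488,.082,20)"
```

```text
now [0.4172 0.1533 0.2199] yaw 19.31 -> t [-0.0252  0.0253  0.4596] roll -0.0152
```

>>> drive_tool(
  plan=[
    {"fingers": -1,"translation": [-0.025,0.025,0.05],"roll": -0.015},
    {"fingers": -0.6,"translation": [-0.025,0.025,0.15],"roll": -0.015},
    {"fingers": -0.4,"translation": [-0.025,0.025,0.25],"roll": -0.015},
    {"fingers": -0.4,"translation": [-0.025,0.025,0.35],"roll": -0.015},
    {"fingers": -0.4,"translation": [-0.025,0.025,0.42],"roll": -0.015},
    {"fingers": -0.4,"translation": [-0.025,0.025,0.46],"roll": -0.015},
    {"fingers": -0.4,"translation": [-0.025,0.025,0.46],"roll": -0.015},
  ],
)

```text
time: 2.2
tool_pos: [0.4245, 0.1493, 0.0805]
eef_rot: [-0.002, 0.573, 0.82, -0.001]
force: [-0.3, 0.1, -0.4]
opening: 0.0599
grasp_force: 0.0
```

```bash
python3 -c "
from h import *
go(.4267,.1488,.082,20)"
```

```text
now [0.4245 0.1493 0.0805] yaw 20.14 -> t [-0.0041  0.0062 -0.0052] roll 0.0032
```

Centred to about 2 mm. I correct that and close.

>>> drive_tool(
  plan=[
    {"fingers": 0,"translation": [-0.002,0.006,0],"roll": 0},
    {"fingers": 0.4,"translation": [-0.002,0.006,0],"roll": 0},
    {"fingers": 0.6,"translation": [-0.002,0.006,0],"roll": 0},
    {"fingers": 1,"translation": [-0.002,0.006,0],"roll": 0},
    {"fingers": 1,"translation": [-0.002,0.006,0],"roll": 0},
    {"fingers": 1,"translation": [-0.002,0.006,0],"roll": 0},
    {"fingers": 1,"translation": [-0.002,0.006,0],"roll": 0},
  ],
)

```text
time: 2.9
tool_pos: [0.4291, 0.1481, 0.0826]
eef_rot: [-0.0, 0.574, 0.819, 0.0]
force: [-2.4, -0.3, 6.6]
opening: 0.0092
grasp_force: 59.1
```

```bash
python3 -c "
from h import *
go(.4267,.1488,.082,20)"
```

```text
now [0.4291 0.1481 0.0826] yaw 19.95 -> t [ 0.0048 -0.0066  0.0021] roll -0.001
```

>>> drive_tool(
  plan=[
    {"fingers": 1,"translation": [0,0,-0.03],"roll": 0},
    {"fingers": 1,"translation": [0,0,-0.09],"roll": 0},
    {"fingers": 1,"translation": [0,0,-0.16],"roll": 0},
    {"fingers": 1,"translation": [0,0,-0.25],"roll": 0},
    {"fingers": 1,"translation": [0,0,-0.35],"roll": 0},
    {"fingers": 1,"translation": [0,0,-0.45],"roll": 0},
    {"fingers": 1,"translation": [0,0,-0.5],"roll": 0},
    {"fingers": 1,"translation": [0,0,-0.5],"roll": 0},
  ],
)

```text
time: 3.7
tool_pos: [0.4311, 0.1484, 0.235]
eef_rot: [0.002, 0.574, 0.819, 0.002]
force: [0.4, 1.1, -1.0]
opening: 0.009
grasp_force: 58.4
```

```bash
python3 - <<'E'
from h import *
t=np.load("top0.npz");print(onz([(356+38/5,240+45/5),(356+370/5,240+72/5),(356+362/5,240+185/5),(356+30/5,240+155/5)],0.01,t["K"],t["k"],t["V"]).round(4))
go(.385,-.15,.26,-4.65)
p,K,k,V=shot("wrist");cv2.imwrite("pics/w2.png",p)
E
```

```text
[[ 0.4246 -0.1706  0.01  ]
 [ 0.4109 -0.3725  0.01  ]
 [ 0.3425 -0.3678  0.01  ]
 [ 0.3582 -0.1664  0.01  ]]
now [0.4311 0.1484 0.235 ] yaw 19.96 -> t [-0.8826 -0.4835 -0.0856] roll 0.5468
```

>>> drive_tool(
  plan=[
    {"fingers": 1,"translation": [-0.08,-0.04,-0.085],"roll": 0.05},
    {"fingers": 1,"translation": [-0.19,-0.1,-0.085],"roll": 0.15},
    {"fingers": 1,"translation": [-0.31,-0.16,-0.085],"roll": 0.27},
    {"fingers": 1,"translation": [-0.43,-0.22,-0.085],"roll": 0.4},
    {"fingers": 1,"translation": [-0.55,-0.28,-0.085],"roll": 0.5},
    {"fingers": 1,"translation": [-0.67,-0.34,-0.085],"roll": 0.547},
    {"fingers": 1,"translation": [-0.8,-0.41,-0.085],"roll": 0.547},
    {"fingers": 1,"translation": [-0.8,-0.41,-0.085],"roll": 0.547},
  ],
)

```text
time: 4.55
tool_pos: [0.3943, -0.1237, 0.2562]
eef_rot: [-0.0, 0.738, 0.675, -0.001]
force: [-0.1, 1.2, -1.4]
opening: 0.009
grasp_force: 58.5
```

```bash
python3 -c "
from h import *
go(.385,-.22,.26,-4.65)"
```

```text
now [ 0.3943 -0.1237  0.2562] yaw -5.1 -> t [-0.3226 -0.0024 -0.0124] roll -0.01
```

>>> drive_tool(
  plan=[
    {"fingers": 1,"translation": [-0.12,0,-0.012],"roll": -0.01},
    {"fingers": 1,"translation": [-0.24,0,-0.012],"roll": -0.01},
    {"fingers": 1,"translation": [-0.32,0,-0.012],"roll": -0.01},
    {"fingers": 1,"translation": [-0.32,0,-0.012],"roll": -0.01},
    {"fingers": 1,"translation": [-0.32,0,-0.012],"roll": -0.01},
  ],
)

```text
time: 5.05
tool_pos: [0.3872, -0.2144, 0.26]
eef_rot: [-0.001, 0.733, 0.681, 0.0]
force: [0.7, 0.3, -0.1]
opening: 0.0092
grasp_force: 58.5
```

```bash
python3 - <<'E'
from h import *
go(.385,-.22,.26,-4.65)
p,K,k,V=shot("wrist");cv2.imwrite("pics/w3.png",p);np.savez("w3.npz",p=p,K=K,k=k,V=V)
E
```

```text
now [ 0.3872 -0.2144  0.26  ] yaw -4.23 -> t [-0.0192 -0.006  -0.0001] roll 0.0093
```

View pics/w3.png

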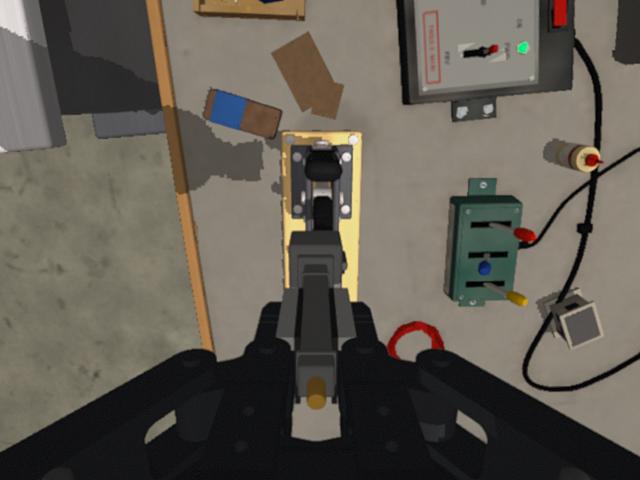

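The wrist view shows the board's near edge at row 131, its sides at columns 282 and 361, the grip top at about (323,163) and the trigger at about (322,210). The held mast hides the jaws, so I move on to see them.

>>> drive_tool(
  plan=[
    {"fingers": 1,"translation": [-0.12,-0.005,0],"roll": 0.01},
    {"fingers": 1,"translation": [-0.26,-0.01,0],"roll": 0.01},
    {"fingers": 1,"translation": [-0.38,-0.01,0],"roll": 0.01},
    {"fingers": 1,"translation": [-0.42,-0.01,0],"roll": 0.01},
    {"fingers": 1,"translation": [-0.42,-0.01,0],"roll": 0.01},
    {"fingers": 1,"translation": [-0.42,-0.01,0],"roll": 0.01},
  ],
)

```text
time: 5.7
tool_pos: [0.3756, -0.3389, 0.2608]
eef_rot: [-0.001, 0.735, 0.678, 0.0]
force: [1.1, -0.1, -1.0]
opening: 0.0088
grasp_force: 58.5
```

```bash
python3 - <<'E'
from h import *
go(.385,-.22,.26,-4.65)
p,K,k,V=shot("wrist");cv2.imwrite("pics/w4.png",p);np.savez("w4.npz",p=p,K=K,k=k,V=V)
cv2.imwrite("pics/w4z.png",cv2.resize(p[0:270,230:430],(600,810)[:2],interpolation=cv2.INTER_CUBIC)[210:])
E
```

```text
now [ 0.3756 -0.3389  0.2608] yaw -4.58 -> t [ 0.3975 -0.0004  0.0035] roll 0.0016
```

View pics/w4z.png

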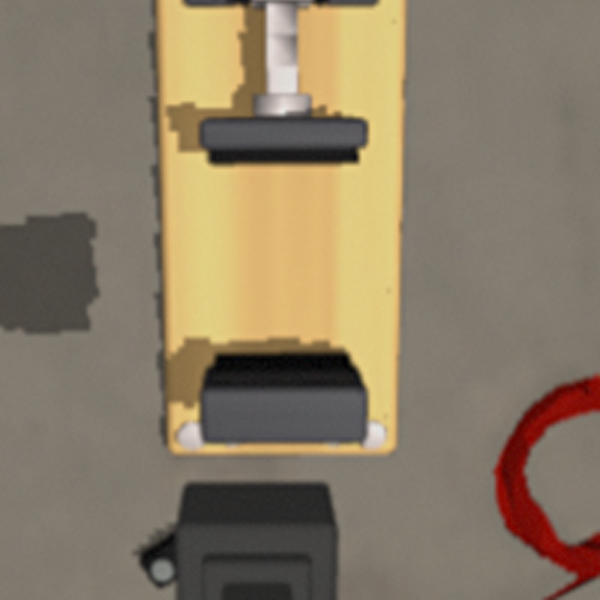

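Crop w4z (offset 230 and 70, scale 3) shows the board end at crop y≈453 with corners at x≈170 and 398. The fixed jaw's face base is at y≈353 (x 215–350) and the sliding jaw's rubber edge is at y≈163. Below them, the mast's foot in hand is at (183–335, 485+).

```bash
python3 - <<'E'
from h import *
L=lambda n:[np.load(n)[a] for a in("p","K","k","V")]
for n in("w3.npz","w4.npz"):
    p,K,k,V=L(n);h=cv2.cvtColor(p,cv2.COLOR_BGR2HSV)
    m=((h[...,0]>12)&(h[...,0]<32)&(h[...,1]>60)&(h[...,2]>140)).astype(np.uint8);m[:,:265]=0;m[:,385:]=0
    lf,rt=[],[]
    R0=(136,228) if n[1]=="3" else (75,218)
    for v in range(*R0):
        x=np.nonzero(m[v])[0]
        if len(x)>3:lf.append((x.min()-.5,v));rt.append((x.max()+.5,v))
    a=[]
    for e in(lf,rt):
        q=onz(e,.01,K,k,V)[:,:2];vx,vy,x0,y0=cv2.fitLine(q.astype(np.float32),cv2.DIST_HUBER,0,.001,.001).ravel()
        if vy>0:vx,vy=-vx,-vy
        a.append((np.degrees(np.arctan2(vy,vx)),x0+vx/vy*(-.27-y0)))
    print(n,"edges: clamp-x angle, world x at y=-.27",np.round(a,4))
p,K,k,V=L("w4.npz");C=lambda x,y:(230+x/3-.33,(y+210)/3-.33)
print("far corners",onz([C(170,453),C(398,453)],.01,K,k,V).round(4))
print("face base",onz([C(215,353),C(350,353)],.01,K,k,V).round(4),"face top z47",onz([C(203,388),C(365,388)],.047,K,k,V).round(4))
for z in(.044,.047):print("slider rubber top",z,onz([C(210,163),C(358,163)],z,K,k,V).round(4))
p,K,k,V=L("w3.npz")
print("near edge",onz([(282,131),(361,131)],.01,K,k,V).round(4),"spigot etc cam",np.linalg.inv(V)[:3,3])
E
```

```text
w3.npz edges: clamp-x angle, world x at y=-.27 [[-95.2488   0.3523]
 [-94.1226   0.4232]]
w4.npz edges: clamp-x angle, world x at y=-.27 [[-94.1096   0.3534]
 [-94.2434   0.4231]]
far corners [[ 0.3469 -0.3658  0.01  ]
 [ 0.4158 -0.3713  0.01  ]]
face base [[ 0.3632 -0.3364  0.01  ]
 [ 0.4031 -0.3395  0.01  ]] face top z47 [[ 0.3609 -0.3388  0.047 ]
 [ 0.4045 -0.3423  0.047 ]]
slider rubber top 0.044 [[ 0.368  -0.2802  0.044 ]
 [ 0.4063 -0.2832  0.044 ]]
slider rubber top 0.047 [[ 0.3681 -0.2801  0.047 ]
 [ 0.4061 -0.2831  0.047 ]]
near edge [[ 0.3621 -0.1617  0.01  ]
 [ 0.4296 -0.1666  0.01  ]] spigot etc cam [ 0.39305501 -0.14217181  0.38893141]
```

```bash
python3 - <<'E'
from h import *
p,K,k,V=[np.load("w4.npz")[a] for a in("p","K","k","V")]
C=lambda x,y:(230+x/3-.33,(y+210)/3-.33)
T=Tool(get_obs());zt=T[2,3]
for pts,z in(((C(183,485),C(332,485)),.0746),((C(181,527),C(337,527)),.0506)):
    w=onz(pts,zt-z,K,k,V);print(((w-T[:3,3])@T[:3,:3]).round(4))
u=np.array([-.0732,-.9973,0]);v=np.array([.9973,-.0732,0]);O=np.array([.3832,-.3385,0])-.126*u;print("O",O)
X=lambda x,y,z:O+x*u+y*v+[0,0,z]
print("w4 body30,z70/z20;jaw52",proj([X(30,0,70)*1 if 0 else X(.03,0,.07),X(.03,0,.015),X(.052,0,.047),X(.069,0,.047)],K,k,V).round(1))
p,K,k,V=[np.load("w3.npz")[a] for a in("p","K","k","V")]
print("w3 grip top back/front, trig pad, plate",proj([X(-.036,0,.124),X(-.022,0,.124),X(.019,0,.106),X(-.036,0,.012),X(.03,0,.012)],K,k,V).round(1))
print("target");a=X(.110,0,0);print(a)
E
```

```text
[[ 0.0124 -0.012   0.0746]
 [ 0.0124  0.0124  0.0746]]
[[ 0.0131 -0.0109  0.0506]
 [ 0.0131  0.0118  0.0506]]
O [ 0.3924232 -0.2128402  0.       ]
w4 body30,z70/z20;jaw52 [[325.3  68.5]
 [323.9  73.9]
 [324.7 101.3]
 [324.7 124.1]]
w3 grip top back/front, trig pad, plate [[323.8 163.3]
 [323.7 185.9]
 [323.  240.2]
 [321.7 146.3]
 [321.4 220.4]]
target
[ 0.3843712 -0.3225432  0.       ]
```

```bash
python3 - <<'E'
import cv2;p=cv2.imread("pics/w3.png");q=cv2.imread("pics/w4.png")
a=cv2.resize(p[120:320,265:380],(345,600));b=cv2.resize(q[60:160,265:380],(345,300));c=cv2.resize(q[215:315,265:380],(345,300))
import numpy as np;cv2.imwrite("pics/z3.png",np.hstack([a,np.vstack([b,c])]))
E
```

```text
(no output)
```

View pics/z3.png

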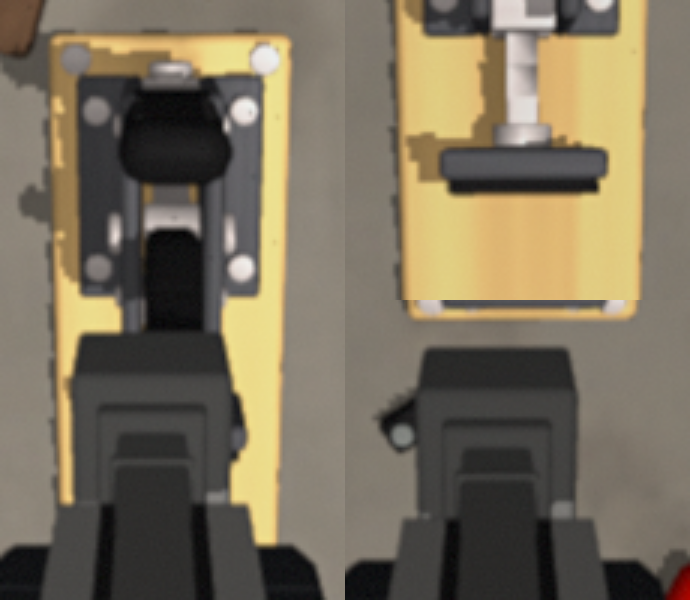

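The predicted clamp points agree with the image. The body plate's front edge is at w4 row 72, and the rubber edge at row 123 means the jaw already stands at about 17 mm travel. The foot is square and centred in the hand. I go to the placing spot.

```bash
python3 -c "
from h import *
go(.3843,-.3232,.1,-4.2)"
```

```text
now [ 0.3756 -0.3387  0.261 ] yaw -4.55 -> t [0.053  0.025  0.5367] roll -0.0077
```

>>> drive_tool(
  plan=[
    {"fingers": 1,"translation": [0.053,0.025,0.05],"roll": -0.008},
    {"fingers": 1,"translation": [0.053,0.025,0.15],"roll": -0.008},
    {"fingers": 1,"translation": [0.053,0.025,0.27],"roll": -0.008},
    {"fingers": 1,"translation": [0.053,0.025,0.38],"roll": -0.008},
    {"fingers": 1,"translation": [0.053,0.025,0.46],"roll": -0.008},
    {"fingers": 1,"translation": [0.053,0.025,0.52],"roll": -0.008},
    {"fingers": 1,"translation": [0.053,0.025,0.52],"roll": -0.008},
    {"fingers": 1,"translation": [0.053,0.025,0.52],"roll": -0.008},
  ],
)

```text
time: 6.55
tool_pos: [0.3844, -0.3241, 0.1056]
eef_rot: [-0.0, 0.733, 0.681, 0.0]
force: [0.0, 0.9, 1.1]
opening: 0.0088
grasp_force: 58.5
```

```bash
python3 -c "
from h import *
go(.3843,-.3232,.0855,-4.2);print(get_obs()['force'])"
```

```text
now [ 0.3844 -0.3241  0.1056] yaw -4.2 -> t [ 0.003  -0.0005  0.0671] roll -0.0
[0.03571568 0.87944393 1.09557613]
```

>>> drive_tool(
  plan=[
    {"fingers": 1,"translation": [0.003,0,0.02],"roll": 0},
    {"fingers": 1,"translation": [0.003,0,0.04],"roll": 0},
    {"fingers": 1,"translation": [0.003,0,0.055],"roll": 0},
    {"fingers": 1,"translation": [0.003,0,0.062],"roll": 0},
    {"fingers": 1,"translation": [0.003,0,0.066],"roll": 0},
    {"fingers": 1,"translation": [0.003,0,0.066],"roll": 0},
    {"fingers": 1,"translation": [0.003,0,0.066],"roll": 0},
  ],
)

```text
time: 7.25
tool_pos: [0.3844, -0.3246, 0.0855]
eef_rot: [0.0, 0.733, 0.68, 0.0]
force: [0.1, 0.2, -0.3]
opening: 0.0088
grasp_force: 58.5
```

>>> drive_tool(
  plan=[
    {"fingers": 1,"translation": [0.003,0,0.002],"roll": 0},
    {"fingers": 1,"translation": [0.003,0,0.003],"roll": 0},
    {"fingers": 1,"translation": [0.003,0,0.004],"roll": 0},
    {"fingers": 1,"translation": [0.003,0,0.004],"roll": 0},
  ],
)

```text
time: 7.65
tool_pos: [0.3845, -0.3236, 0.0846]
eef_rot: [0.0, 0.733, 0.68, 0.0]
force: [-1.5, 0.9, 4.6]
opening: 0.0088
grasp_force: 59.2
```

>>> drive_tool(
  plan=[
    {"fingers": 1,"translation": [0,0,0.001],"roll": 0},
    {"fingers": 1,"translation": [0,0,0.002],"roll": 0},
    {"fingers": 1,"translation": [0,0,0.002],"roll": 0},
  ],
)

```text
time: 7.95
tool_pos: [0.3845, -0.3237, 0.0846]
eef_rot: [0.0, 0.733, 0.68, 0.0]
force: [-2.1, 1.7, 9.4]
opening: 0.0092
grasp_force: 60.0
```

Contact is firm: 9 N with no further descent. I back off slightly and open slowly.

>>> drive_tool(
  plan=[
    {"fingers": 1,"translation": [0,0,-0.001],"roll": 0},
    {"fingers": 0.75,"translation": [0,0,-0.001],"roll": 0},
    {"fingers": 0.7,"translation": [0,0,-0.001],"roll": 0},
    {"fingers": 0.65,"translation": [0,0,-0.001],"roll": 0},
    {"fingers": 0.55,"translation": [0,0,-0.001],"roll": 0},
    {"fingers": 0.4,"translation": [0,0,-0.001],"roll": 0},
    {"fingers": 0.3,"translation": [0,0,-0.001],"roll": 0},
    {"fingers": 0.3,"translation": [0,0,-0.001],"roll": 0},
  ],
)

```text
time: 8.75
tool_pos: [0.3844, -0.3235, 0.0838]
eef_rot: [-0.0, 0.733, 0.68, 0.0]
force: [0.1, -0.3, 0.3]
opening: 0.0298
grasp_force: 0.0
```

```bash
python3 - <<'E'
from h import *
go(.3843,-.3232,.26,-4.2)
p,K,k,V=shot("wrist");q=cv2.resize(p[60:,200:440],(400,700))[100:]
s,*_=shot("side");s=cv2.resize(s[270:390,270:350],(400,600))
cv2.imwrite("pics/p1.png",np.hstack([q,s]))
E
```

```text
now [ 0.3844 -0.3235  0.0838] yaw -4.29 -> t [ 1.200e-03 -3.000e-04 -5.873e-01] roll -0.002
```

View pics/p1.png

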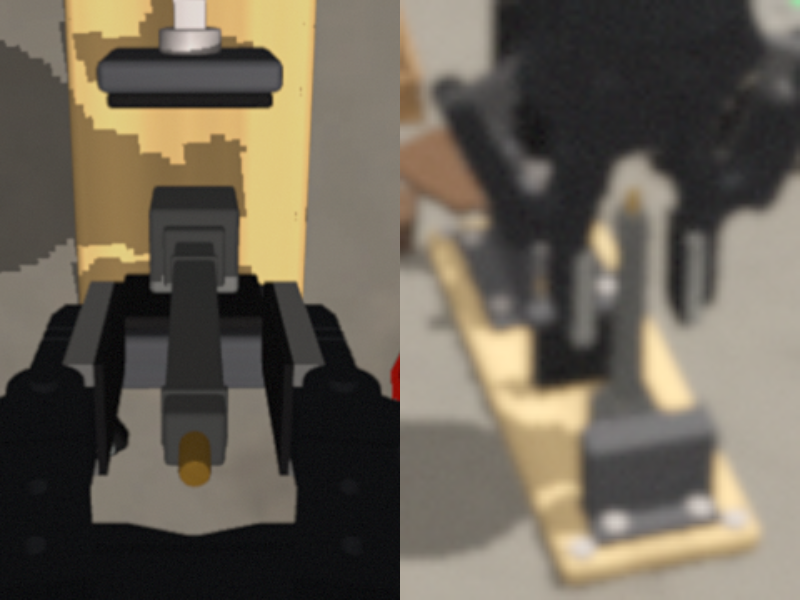

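The picture shows the mast standing upright and square between the jaws, with clear post on both sides of the open fingers and a small gap to the fixed jaw. I rise straight up and move in front of the trigger.

>>> drive_tool(
  plan=[
    {"fingers": 0.3,"translation": [0,0,-0.03],"roll": 0},
    {"fingers": 0.3,"translation": [0,0,-0.1],"roll": 0},
    {"fingers": 0.3,"translation": [0,0,-0.2],"roll": 0},
    {"fingers": 0.3,"translation": [0,0,-0.3],"roll": 0},
    {"fingers": 0.3,"translation": [0,0,-0.3],"roll": 0},
    {"fingers": 1,"translation": [0.1,0,-0.3],"roll": 0},
    {"fingers": 1,"translation": [0.22,0,-0.3],"roll": 0},
    {"fingers": 1,"translation": [0.22,0,-0.3],"roll": 0},
  ],
)

```text
time: 9.65
tool_pos: [0.3883, -0.254, 0.1735]
eef_rot: [-0.002, 0.732, 0.681, 0.0]
force: [-0.4, 0.2, 0.0]
opening: 0.0
grasp_force: 0.0
```

```bash
python3 - <<'E'
from h import *
go(.3891,-.2577,.104,-4.2)
p,K,k,V=shot("wrist");cv2.imwrite("pics/w5.png",p);np.savez("w5.npz",p=p,K=K,k=k,V=V)
E
```

```text
now [ 0.3883 -0.254   0.1735] yaw -4.1 -> t [-0.0129  0.0039  0.2316] roll 0.0022
```

>>> drive_tool(
  plan=[
    {"fingers": 1,"translation": [-0.013,0.004,0.02],"roll": 0.002},
    {"fingers": 1,"translation": [-0.013,0.004,0.09],"roll": 0.002},
    {"fingers": 1,"translation": [-0.013,0.004,0.16],"roll": 0.002},
    {"fingers": 1,"translation": [-0.013,0.004,0.21],"roll": 0.002},
    {"fingers": 1,"translation": [-0.013,0.004,0.231],"roll": 0.002},
    {"fingers": 1,"translation": [-0.013,0.004,0.231],"roll": 0.002},
    {"fingers": 1,"translation": [-0.013,0.004,0.231],"roll": 0.002},
  ],
)

```text
time: 10.4
tool_pos: [0.3905, -0.2625, 0.1049]
eef_rot: [0.0, 0.734, 0.679, 0.0]
force: [-0.6, 0.0, -0.0]
opening: -0.0002
grasp_force: 0.0
```

```bash
cat >> h.py <<'E'
def cl():
    T=Tool(get_obs());d=T[:2,3]-[.3924,-.2128];u=np.array([-.0732,-.9973]);v=np.array([.9973,-.0732]);o=get_obs()
    print("clamp x,y mm",(d@u*1e3).round(1),(d@v*1e3).round(1),"z",T[2,3].round(4),"F along x",(np.array(o["force"])[:2]@u).round(1),np.round(o["force"],1),"t",o["time"])
E
python3 -c "
from h import *
cl()"
```

```text
clamp x,y mm 49.7 1.8 z 0.1049 F along x 0.0 [-0.6  0.  -0. ] t 10.4
```

>>> drive_tool(
  plan=[
    {"fingers": 1,"translation": [0.03,-0.005,0],"roll": 0},
    {"fingers": 1,"translation": [0.055,-0.005,0],"roll": 0},
    {"fingers": 1,"translation": [0.07,-0.005,0],"roll": 0},
    {"fingers": 1,"translation": [0.085,-0.005,0],"roll": 0},
    {"fingers": 1,"translation": [0.085,-0.005,0],"roll": 0},
    {"fingers": 1,"translation": [0.085,-0.005,0],"roll": 0},
  ],
)

```text
time: 11.0
tool_pos: [0.3913, -0.2364, 0.1051]
eef_rot: [0.001, 0.733, 0.68, 0.0]
force: [0.4, -1.8, 0.2]
opening: -0.0
grasp_force: 1.0
```

```bash
python3 -c "
from h import *
cl()"
```

```text
clamp x,y mm 23.6 0.6 z 0.1051 F along x 1.8 [ 0.4 -1.8  0.2] t 11.0
```

>>> drive_tool(
  plan=[
    {"fingers": 1,"translation": [0.015,0,0],"roll": 0},
    {"fingers": 1,"translation": [0.03,0,0],"roll": 0},
    {"fingers": 1,"translation": [0.03,0,0],"roll": 0},
  ],
)

```text
time: 11.3
tool_pos: [0.3922, -0.2285, 0.1055]
eef_rot: [0.002, 0.734, 0.679, -0.001]
force: [-0.2, -5.5, 4.4]
opening: -0.0004
grasp_force: 2.5
```

```bash
python3 -c "
from h import *
cl()"
```

```text
clamp x,y mm 15.7 1.0 z 0.1055 F along x 5.5 [-0.2 -5.5  4.4] t 11.3
```

>>> drive_tool(
  plan=[
    {"fingers": 1,"translation": [0.012,0,0],"roll": 0},
    {"fingers": 1,"translation": [0.02,0,0],"roll": 0},
    {"fingers": 1,"translation": [0.02,0,0],"roll": 0},
  ],
)

```text
time: 11.6
tool_pos: [0.3927, -0.2222, 0.1053]
eef_rot: [0.001, 0.734, 0.679, -0.0]
force: [1.3, -4.0, 3.1]
opening: 0.0002
grasp_force: 2.3
```

```bash
python3 -c "
from h import *
cl()"
```

```text
clamp x,y mm 9.4 1.0 z 0.1053 F along x 3.9 [ 1.3 -4.   3.1] t 11.6
```

>>> drive_tool(
  plan=[
    {"fingers": 1,"translation": [0.01,0,0],"roll": 0},
    {"fingers": 1,"translation": [0.01,0,0],"roll": 0},
    {"fingers": 1,"translation": [0.01,0,0],"roll": 0},
  ],
)

```text
time: 11.9
tool_pos: [0.3927, -0.2219, 0.1054]
eef_rot: [0.003, 0.734, 0.679, -0.003]
force: [-2.0, -12.6, 2.1]
opening: -0.0001
grasp_force: 6.2
```

```bash
python3 -c "
from h import *
cl()"
```

```text
clamp x,y mm 9.0 1.0 z 0.1054 F along x 12.7 [ -2.  -12.6   2.1] t 11.9
```

>>> drive_tool(
  plan=[
    {"fingers": 1,"translation": [-0.05,0,0],"roll": 0},
    {"fingers": 1,"translation": [-0.1,0,0],"roll": 0},
    {"fingers": 1,"translation": [-0.1,0,0],"roll": 0},
    {"fingers": 1,"translation": [-0.1,0,0],"roll": 0},
    {"fingers": 1,"translation": [-0.1,0,0],"roll": 0},
    {"fingers": 1,"translation": [-0.1,0,0],"roll": 0},
    {"fingers": 1,"translation": [-0.1,0,0],"roll": 0},
    {"fingers": 1,"translation": [-0.1,0,0],"roll": 0},
  ],
)

```text
time: 12.7
tool_pos: [0.3898, -0.2478, 0.1046]
eef_rot: [-0.0, 0.733, 0.68, 0.0]
force: [0.2, 0.7, 0.2]
opening: 0.0004
grasp_force: 0.0
```

```bash
python3 - <<'E'
from h import *
cl()
s,K,k,V=shot("side");a=np.load("side0.npz")["p"]
cv2.imwrite("pics/s1.png",s);np.save("s1.npy",s)
E
```

```text
clamp x,y mm 35.1 -0.1 z 0.1046 F along x -0.8 [0.2 0.7 0.2] t 12.7
```

>>> drive_tool(
  plan=[
    {"fingers": 1,"translation": [0.02,0,0],"roll": 0},
    {"fingers": 1,"translation": [0.04,0,0],"roll": 0},
    {"fingers": 1,"translation": [0.06,0,0],"roll": 0},
    {"fingers": 1,"translation": [0.08,0,0],"roll": 0},
    {"fingers": 1,"translation": [0.097,0,0],"roll": 0},
    {"fingers": 1,"translation": [0.097,0,0],"roll": 0},
    {"fingers": 1,"translation": [0.097,0,0],"roll": 0},
  ],
)

```text
time: 13.45
tool_pos: [0.3932, -0.2221, 0.1064]
eef_rot: [0.003, 0.734, 0.679, -0.002]
force: [-2.4, -8.1, 5.7]
opening: 0.0
grasp_force: 3.8
```

```bash
python3 -c "
from h import *
cl()"
```

```text
clamp x,y mm 9.2 1.5 z 0.1064 F along x 8.2 [-2.4 -8.1  5.7] t 13.45
```

>>> drive_tool(
  plan=[
    {"fingers": 1,"translation": [-0.05,0,0],"roll": 0},
    {"fingers": 1,"translation": [-0.1,0,0],"roll": 0},
    {"fingers": 1,"translation": [-0.1,0,0],"roll": 0},
    {"fingers": 1,"translation": [-0.1,0,0],"roll": 0},
    {"fingers": 1,"translation": [-0.1,0,0],"roll": 0},
    {"fingers": 1,"translation": [-0.1,0,0],"roll": 0},
    {"fingers": 1,"translation": [-0.1,0,0],"roll": 0},
    {"fingers": 1,"translation": [-0.1,0,0],"roll": 0},
  ],
)

```text
time: 14.25
tool_pos: [0.3897, -0.2487, 0.1045]
eef_rot: [-0.0, 0.733, 0.68, 0.0]
force: [-0.0, -0.0, 0.1]
opening: -0.0002
grasp_force: 0.0
```

```bash
python3 - <<'E'
from h import *
cl()
s,K,k,V=shot("side");a=np.load("s1.npy");b=np.load("side0.npz")["p"];np.save("s2.npy",s)
cv2.imwrite("pics/s2.png",np.hstack([cv2.resize(i[290:390,272:345],(266,364),interpolation=cv2.INTER_CUBIC) for i in(b,a,s)]))
E
```

```text
clamp x,y mm 36.0 -0.1 z 0.1045 F along x 0.0 [-0.  -0.   0.1] t 14.25
```

View pics/s2.png

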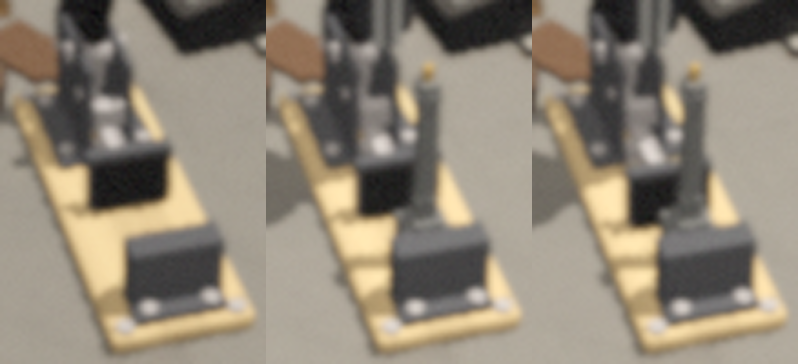

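>>> drive_tool(
  plan=[
    {"fingers": 1,"translation": [0.02,0,0],"roll": 0},
    {"fingers": 1,"translation": [0.04,0,0],"roll": 0},
    {"fingers": 1,"translation": [0.06,0,0],"roll": 0},
    {"fingers": 1,"translation": [0.06,0,0],"roll": 0},
  ],
)

```text
time: 14.7
tool_pos: [0.3919, -0.2327, 0.1059]
eef_rot: [0.002, 0.734, 0.68, -0.001]
force: [-0.8, -3.9, 4.6]
opening: 0.0
grasp_force: 2.5
```

```bash
python3 -c "
from h import *
cl()"
```

```text
clamp x,y mm 19.9 1.0 z 0.1059 F along x 4.0 [-0.8 -3.9  4.6] t 14.7
```

Three side crops (start, after pump 1, after pump 2) show the mast upright by the fixed jaw. The black sliding face's lower edge goes from about row 208 to 215 to 225, so the jaw is advancing as expected. I finish pump 3.

>>> drive_tool(
  plan=[
    {"fingers": 1,"translation": [0.018,0,0],"roll": 0},
    {"fingers": 1,"translation": [0.038,0,0],"roll": 0},
    {"fingers": 1,"translation": [0.038,0,0],"roll": 0},
    {"fingers": 1,"translation": [0.038,0,0],"roll": 0},
  ],
)

```text
time: 15.1
tool_pos: [0.3931, -0.2221, 0.1062]
eef_rot: [0.003, 0.734, 0.679, -0.002]
force: [-1.8, -4.9, 5.0]
opening: 0.0003
grasp_force: 3.1
```

```bash
python3 -c "
from h import *
cl()"
```

```text
clamp x,y mm 9.2 1.4 z 0.1062 F along x 5.0 [-1.8 -4.9  5. ] t 15.1
```

>>> drive_tool(
  plan=[
    {"fingers": 1,"translation": [-0.05,0,0],"roll": 0},
    {"fingers": 1,"translation": [-0.1,0,0],"roll": 0},
    {"fingers": 1,"translation": [-0.1,0,0],"roll": 0},
    {"fingers": 1,"translation": [-0.1,0,0],"roll": 0},
    {"fingers": 1,"translation": [-0.1,0,0],"roll": 0},
    {"fingers": 1,"translation": [-0.1,0,0],"roll": 0},
    {"fingers": 1,"translation": [-0.1,0,0],"roll": 0},
    {"fingers": 1,"translation": [-0.1,0,0],"roll": 0},
  ],
)

```text
time: 15.9
tool_pos: [0.3896, -0.2493, 0.1045]
eef_rot: [-0.0, 0.733, 0.68, 0.0]
force: [0.1, 0.5, 0.2]
opening: -0.0003
grasp_force: 0.0
```

>>> drive_tool(
  plan=[
    {"fingers": 1,"translation": [0.02,0,0],"roll": 0},
    {"fingers": 1,"translation": [0.035,0,0],"roll": 0},
    {"fingers": 1,"translation": [0.05,0,0],"roll": 0},
    {"fingers": 1,"translation": [0.05,0,0],"roll": 0},
  ],
)

```text
time: 16.3
tool_pos: [0.3914, -0.2357, 0.1056]
eef_rot: [0.002, 0.734, 0.68, -0.001]
force: [-2.0, -4.2, 4.8]
opening: -0.0002
grasp_force: 2.2
```

```bash
python3 -c "
from h import *
cl()"
```

```text
clamp x,y mm 23.0 0.7 z 0.1056 F along x 4.4 [-2.  -4.2  4.8] t 16.3
```

>>> drive_tool(
  plan=[
    {"fingers": 1,"translation": [0.01,0,0],"roll": 0},
    {"fingers": 1,"translation": [0.02,0,0],"roll": 0},
    {"fingers": 1,"translation": [0.02,0,0],"roll": 0},
  ],
)

```text
time: 16.6
tool_pos: [0.3923, -0.2302, 0.1057]
eef_rot: [0.002, 0.734, 0.679, -0.001]
force: [-0.5, -4.3, 3.7]
opening: 0.0
grasp_force: 2.5
```

>>> drive_tool(
  plan=[
    {"fingers": 1,"translation": [0.007,0,0],"roll": 0},
    {"fingers": 1,"translation": [0.01,0,0],"roll": 0},
    {"fingers": 1,"translation": [0.01,0,0],"roll": 0},
  ],
)

```text
time: 16.9
tool_pos: [0.3925, -0.2271, 0.1056]
eef_rot: [0.002, 0.734, 0.679, -0.0]
force: [-0.4, -4.7, 4.7]
opening: -0.0
grasp_force: 2.5
```

```bash
python3 -c "
from h import *
cl()"
```

```text
clamp x,y mm 14.2 1.2 z 0.1056 F along x 4.7 [-0.4 -4.7  4.7] t 16.9
```

>>> drive_tool(
  plan=[
    {"fingers": 1,"translation": [0.006,0,0],"roll": 0},
    {"fingers": 1,"translation": [0.006,0,0],"roll": 0},
    {"fingers": 1,"translation": [0.006,0,0],"roll": 0},
  ],
)

```text
time: 17.2
tool_pos: [0.3926, -0.2251, 0.1054]
eef_rot: [0.002, 0.734, 0.68, -0.0]
force: [0.0, -4.5, 3.9]
opening: 0.0005
grasp_force: 2.5
```

>>> drive_tool(
  plan=[
    {"fingers": 1,"translation": [0.006,0,0],"roll": 0},
    {"fingers": 1,"translation": [0.006,0,0],"roll": 0},
    {"fingers": 1,"translation": [0.006,0,0],"roll": 0},
  ],
)

```text
time: 17.5
tool_pos: [0.3927, -0.223, 0.1052]
eef_rot: [0.001, 0.734, 0.68, 0.0]
force: [1.1, -5.4, 4.3]
opening: -0.0002
grasp_force: 2.5
```

>>> drive_tool(
  plan=[
    {"fingers": 1,"translation": [0.006,0,0],"roll": 0},
    {"fingers": 1,"translation": [0.006,0,0],"roll": 0},
    {"fingers": 1,"translation": [0.006,0,0],"roll": 0},
  ],
)

```text
time: 17.8
tool_pos: [0.3928, -0.2221, 0.1053]
eef_rot: [0.002, 0.734, 0.679, -0.001]
force: [0.2, -7.7, 2.7]
opening: 0.0
grasp_force: 3.7
```

```bash
python3 -c "
from h import *
cl()"
```

```text
clamp x,y mm 9.2 1.0 z 0.1053 F along x 7.7 [ 0.2 -7.7  2.7] t 17.8
```

That was a full stroke again, so the foot isn't gripped yet. I return and pump in small steps.

>>> drive_tool(
  plan=[
    {"fingers": 1,"translation": [-0.05,0,0],"roll": 0},
    {"fingers": 1,"translation": [-0.095,0,0],"roll": 0},
    {"fingers": 1,"translation": [-0.095,0,0],"roll": 0},
    {"fingers": 1,"translation": [-0.095,0,0],"roll": 0},
    {"fingers": 1,"translation": [-0.095,0,0],"roll": 0},
    {"fingers": 1,"translation": [-0.095,0,0],"roll": 0},
    {"fingers": 1,"translation": [-0.095,0,0],"roll": 0},
    {"fingers": 1,"translation": [-0.095,0,0],"roll": 0},
  ],
)

```text
time: 18.6
tool_pos: [0.3897, -0.2485, 0.1046]
eef_rot: [-0.0, 0.733, 0.68, 0.0]
force: [-0.1, -0.6, -0.2]
opening: -0.0002
grasp_force: 0.0
```

>>> drive_tool(
  plan=[
    {"fingers": 1,"translation": [0.015,0,0],"roll": 0},
    {"fingers": 1,"translation": [0.03,0,0],"roll": 0},
    {"fingers": 1,"translation": [0.03,0,0],"roll": 0},
    {"fingers": 1,"translation": [0.03,0,0],"roll": 0},
  ],
)

```text
time: 19.0
tool_pos: [0.3907, -0.2398, 0.1048]
eef_rot: [0.0, 0.734, 0.68, 0.0]
force: [-0.5, -0.1, 1.2]
opening: 0.0
grasp_force: 0.7
```

>>> drive_tool(
  plan=[
    {"fingers": 1,"translation": [0.006,0,0],"roll": 0},
    {"fingers": 1,"translation": [0.01,0,0],"roll": 0},
    {"fingers": 1,"translation": [0.01,0,0],"roll": 0},
  ],
)

```text
time: 19.3
tool_pos: [0.391, -0.2373, 0.1049]
eef_rot: [0.001, 0.734, 0.68, -0.0]
force: [-1.2, -3.7, 3.8]
opening: -0.0004
grasp_force: 1.8
```

```bash
python3 -c "
from h import *
cl()"
```

```text
clamp x,y mm 24.5 0.4 z 0.1049 F along x 3.8 [-1.2 -3.7  3.8] t 19.3
```

>>> drive_tool(
  plan=[
    {"fingers": 1,"translation": [0.008,0,0],"roll": 0},
    {"fingers": 1,"translation": [0.008,0,0],"roll": 0},
    {"fingers": 1,"translation": [0.008,0,0],"roll": 0},
  ],
)

```text
time: 19.6
tool_pos: [0.3913, -0.2356, 0.1052]
eef_rot: [0.001, 0.734, 0.679, -0.001]
force: [-1.4, -4.8, 4.6]
opening: 0.0002
grasp_force: 2.8
```

>>> drive_tool(
  plan=[
    {"fingers": 1,"translation": [0.008,0,0],"roll": 0},
    {"fingers": 1,"translation": [0.008,0,0],"roll": 0},
    {"fingers": 1,"translation": [0.008,0,0],"roll": 0},
  ],
)

```text
time: 19.9
tool_pos: [0.3915, -0.2341, 0.1055]
eef_rot: [0.002, 0.734, 0.679, -0.001]
force: [-2.5, -7.2, 6.1]
opening: 0.0002
grasp_force: 3.9
```

>>> drive_tool(
  plan=[
    {"fingers": 1,"translation": [0.005,0,0],"roll": 0},
    {"fingers": 1,"translation": [0.005,0,0],"roll": 0},
    {"fingers": 1,"translation": [0.005,0,0],"roll": 0},
  ],
)

```text
time: 20.2
tool_pos: [0.3916, -0.2336, 0.1057]
eef_rot: [0.003, 0.734, 0.679, -0.002]
force: [-3.3, -9.0, 4.9]
opening: 0.0001
grasp_force: 5.0
```

>>> drive_tool(
  plan=[
    {"fingers": 1,"translation": [0.005,0,0],"roll": 0},
    {"fingers": 1,"translation": [0.005,0,0],"roll": 0},
    {"fingers": 1,"translation": [0.005,0,0],"roll": 0},
  ],
)

```text
time: 20.5
tool_pos: [0.3916, -0.2329, 0.1058]
eef_rot: [0.003, 0.734, 0.679, -0.003]
force: [-4.1, -11.0, 4.9]
opening: -0.0001
grasp_force: 6.2
```

```bash
python3 - <<'E'
from h import *
cl()
s,*_=shot("side");np.save("s3.npy",s);t,*_=shot("top")
cl()
E
```

```text
clamp x,y mm 20.1 0.7 z 0.1058 F along x 11.2 [ -4.1 -11.    4.9] t 20.5
clamp x,y mm 20.1 0.7 z 0.1058 F along x 12.0 [ -3.6 -11.7   6. ] t 20.6
```

The trigger stopped well short (20 mm against 9 mm) and the force is rising, so the foot is gripped. I add a little margin, then check the mast numerically.

>>> drive_tool(
  plan=[
    {"fingers": 1,"translation": [0.004,0,0],"roll": 0},
    {"fingers": 1,"translation": [0.004,0,0],"roll": 0},
    {"fingers": 1,"translation": [0.004,0,0],"roll": 0},
    {"fingers": 1,"translation": [0.004,0,0],"roll": 0},
    {"fingers": 1,"translation": [0.004,0,0],"roll": 0},
  ],
)

```text
time: 21.1
tool_pos: [0.3917, -0.2325, 0.1059]
eef_rot: [0.004, 0.734, 0.679, -0.004]
force: [-5.2, -14.1, 5.2]
opening: 0.0
grasp_force: 7.1
```

```bash
python3 - <<'E'
from h import *
cl()
s,K,k,V=shot("side")
u=np.array([-.0732,-.9973,0]);v=np.array([.9973,-.0732,0]);O=np.array([.3924,-.2128,0])
X=lambda x,y,z:O+x*u+y*v+[0,0,z]
print("pred spigot",proj([X(.114,0,.123-.004),X(.11,0,.119)],K,k,V).round(1))
for n,i in(("s1",np.load("s1.npy")),("s2",np.load("s2.npy")),("s3",np.load("s3.npy")),("now",s)):
    h=cv2.cvtColor(i,cv2.COLOR_BGR2HSV)[295:325,305:330]
    m=(h[...,0]>10)&(h[...,0]<30)&(h[...,1]>110);y,x=np.nonzero(m);print(n,len(x),x.mean()+305 if len(x) else 0,y.mean()+295 if len(x) else 0)
    g=cv2.cvtColor(i,cv2.COLOR_BGR2GRAY).astype(float)  # post edges at two rows
    print([int(c) for c in g[335,308:326]])
cl()
E
```

```text
clamp x,y mm 19.7 0.7 z 0.1059 F along x 14.4 [ -5.2 -14.1   5.2] t 21.1
pred spigot [[317.5 311.2]
 [316.8 309.9]]
s1 2 316.0 309.5
[58, 57, 54, 55, 64, 73, 81, 87, 88, 92, 105, 141, 171, 181, 176, 171, 170, 171]
s2 1 316.0 309.0
[127, 118, 118, 112, 98, 88, 82, 87, 87, 90, 88, 92, 110, 142, 162, 171, 170, 170]
s3 1 317.0 310.0
[203, 205, 215, 217, 198, 152, 102, 85, 89, 91, 114, 152, 177, 182, 176, 170, 170, 169]
now 1 317.0 310.0
[203, 206, 215, 218, 199, 151, 101, 88, 86, 92, 112, 153, 176, 182, 174, 170, 170, 170]
clamp x,y mm 19.7 0.7 z 0.106 F along x 13.9 [ -4.8 -13.5   5.6] t 21.15
```

```bash
python3 -c "
from workcell import *
print(hand_in())"
```

```text
the job is handed in; nothing more can be done
None
```

The mast is standing upright on the board with its foot gripped between the jaws. The trigger is still held squeezed at about 14 N, and I handed the job in at 21 s. The upright position and grip are inferred from force, trigger travel and spigot position, since my 10 pictures were used up before the final squeeze.

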